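Slide the slate out of the cheese board and lay it on the drip rack

ROBOT

A 6-joint arm with a two-finger parallel gripper is mounted at the origin on a cart in front of the work surface, level with it; the furniture and walls round the work are solid. World frame = base frame: x ahead of the robot, y to its left, z up, the work surface at z = 0. Lengths are in m, angles in rad, forces in N, time in s.
With the tool pointing down it reaches from about 0.325 to 1 m from the base axis. Payload 5.1 kg.
Tool frame: the origin (TCP) lies midway between the tips of the shut fingers; the grasp point (between the pads) lies 19 mm behind it; z points along the fingers, y is the line along which they close (so a half turn about z gives the same grasp; the last joint's range is limited). The gripper opens to 85 mm and grips with 20 to 120 N. Pads are 22 mm wide; open, the fingers measure 114 mm over their backs; the gripper's body (76 mm by 85 mm) begins 54 mm behind the grasp point. The pads swing forward as they close: fully open they stand 13 mm farther back than shut.
Start: joints at [1.263, 0.124, 1.65, -0, 1.367, -0.083], TCP at [0.145, 0.634, 0.231] pointing down, gripper open.
Joint ranges: [-2.61, 2.61], [-1.02, 2.33], [0.03, 2.71], [-1.35, 4.49], [0.32, 2.68], [-2.91, 2.91]. Speed limits (rad/s): [2.57, 2.57, 3.14, 3.14, 3.14, 3.14].

INTERFACE

Orientations are given as a rotation vector (axis times angle).
In Python, from bench import ctrl gives the robot as it stands.
- The arm moves only by the tool apply_moves, never from a script. Its argument "motion" is a list of rows, each a list of 6 numbers: the shift along the tool's x, y, z in mm, then the turn, a rotation vector about the tool's x, y, z in degrees. In form: [[tx, ty, tz, wx, wy, wz], ...]. A call has exactly 10 rows; each row is the pose to reach, as a shift and turn from the pose commanded when the call began, along the tool's axes at that moment; what a row does not reach only later rows make up. A row lasts 1/8 s, in which the tool goes at most 62.5 mm and 10.7 degrees, less where a joint would pass 70% of its speed; a pose out of reach is approached as far as the arm can. A call with a gripper value outside its range is refused whole. "claw" is the opening, from -1 (shut) to 1 (fully open), set as the call begins (left out, the last holds). The fingers move at their own pace and stop on an object; "squeeze" is the grip in N (left out, the last holds). Time passes only in rows, so rows that repeat a pose let the fingers close, or fill a call up. It gives the time, the measured TCP pose, the force, the opening and the grip force at its end, in the units of the state.
- ctrl.state(): the state, without advancing time (a new reading comes with each control period).
- ctrl.capture(name): name is "side" or "top"; returns (picture, depth): 384x512x3 uint8, blue, green, red; 384x512 float32, m along the optical axis (not along the pixel's ray), 0 where there is no reading.
- ctrl.camera_info(name): a dict with "K" (3x3 intrinsics, pixels), "eye" and "rotation" of the camera in the world. Camera axes: x right, y up, looking along -z (the intrinsics and any distortion apply to the point x, -y, -z); pixel columns grow to the right and rows downward; lengths in m; the calibration is good to about 2 mm. A picture is of the moment at which its call begins. camera_info takes no time and is no camera call.
- ctrl.close_job(): hands the job in; it is judged then, once.
The state is a dict: "time_s": time; "joint_positions": joint angles; "joint_velocities": joint speeds; "joint_efforts": joint torques, N m; "tool_pos": TCP position; "tcp_rot": TCP orientation; "ft_force": force on the tool from outside, world axes, zero at the start; "torque": the same for the moment, N m; "grip_width": finger opening in m; "grasp_force": force on a finger pad.
Only numpy, scipy, OpenCV 4.12 (cv2) and the standard library are available. Lean on these libraries where they do the work, as an engineer would, in place of code of your own. Each camera call takes 0.05 s, during which the arm holds its last target. There are 200 camera calls.

TASK

The slate inlay lies level in the cheese board's channel, nipped by two small spring catches: press down on it with the fingertips, just firmly enough to move it, and slide it out of the channel's open end until a good 4 cm of it overhangs the edge while it still lies flat on the board. Then take it by the sides of its overhanging end, lift it off, and lay it down gently, flat and centred along the wires of the drip rack, lengthwise between the two wire guards. The slate is brittle, so do not press hard, tip or drop it, and leave the other things where they are.

Things in the scene. Friction and masses are not known exactly. Their poses are not given: they have to be found in the camera images.
- board: Wooden cheese board, fixed, on either side of the table. Body 170 (x) x 100 (y) mm, handle tongue at +x, to 150 mm. Origin: 34 mm below the channel floor under the body's centre, z up; as its feet screw in, it starts 0 to 7 mm below worktop level. Channel in the top along x, 61 mm wide, 5 mm deep, rim 39 mm above the origin; open at the -x end (x = -85 mm, nearest the robot), closed at x = +73 mm.
- board_mouth (a point): Middle of the channel floor at the open end, on the board's front edge (board x = -85 mm, z = 34 mm). Beyond it the board drops straight to the worktop, 27 to 34 mm below. Axes as the board's.
- slate: Dark grey slate inlay, loose, 150 (x) x 58 (y) x 5 mm, 0.1 to 0.17 kg, in the board's channel with its top level with the rim, so its sides cannot be gripped there. Origin: centre of its underside; x along the channel, -x to the open end; z up. Brittle: cracks if pressed onto the board's bed or the rack with over 32 N. Pressing with 10 to 17 N drags it past the catches; lighter fingertips slip.
- slate_front (a point): Middle of the slate's front end, towards the channel's open end: slate x = -75 mm, half way up its thickness. The slate tips off the board when this end overhangs by 75 mm.
- rack: Fixed steel wire drip rack, 80 (x) x 93 (y) mm, 5 mm wires, their tops 50 mm above the worktop. Two wire guards rise 22 mm above the wires along its +y and -y sides (83 mm apart inside), only on its far half (x = 5 to 40 mm). Origin: worktop level under its centre, z up, +x away from the robot. A slate laid centrally along x overhangs 35 mm at each end.
- rack_top (a point): Centre of the rack's wire surface, 50 mm above the worktop; axes as the rack's.
- kitchen_timer: round red kitchen timer with white base, 66 mm wide, 60 mm tall, loose, standing between board and rack; origin at the centre of its underside. Not to be disturbed.
- spice_jar_1: spice jar with black cap, 42 mm wide, 90 mm tall, loose, behind the work; origin at the centre of its underside. Not to be disturbed.
- mug: white mug with dark stripes, 86 x 120 x 90 mm, loose, at the back right; origin at the centre of its underside. Not to be disturbed.
- marker: white marker pen with black cap, 135 mm long, 17 mm thick, loose, lying between board and rack, nearer the robot than the timer; origin at the centre of its underside. Not to be disturbed.
- jar_1: jam jar with yellow lid, 63 mm wide, 94 mm tall, loose, to the left behind the work; origin at the centre of its underside. Not to be disturbed.
- bed: The board's wooden base, its top the channel floor; fixed in the board, with the board's origin and axes. Above it in each channel wall, at board x = +35 mm, a brass spring ball 10 mm wide (catch) nips the slate's side and drags on it with 1 to 2 N, until the slate's rear end has passed it (overhang about 30 mm); then it slides freely.
Not all that is in view belongs to the job. What is shaped like the slate but blue is not meant.

How it is judged:
On the way, in this order (a step that is already met when the one before it is completed fails the run):
1. the slate's front end overhangs the board's front edge by at least 30 mm, the slate lying flat on the board (x of slate_front in the frame of board_mouth below -0.03 m and angle between slate's own z axis and vertical below 0.06 rad and z of slate in the frame of board_mouth below 0.006 m and contact force between slate and bed above 0.3 N), for 0.2 s.
2. the slate is held in the fingers, clear above the board (z of slate in the frame of board_mouth above 0.02 m and contact force between the fingers and slate above 1 N and contact force between slate and bed below 0.1 N), for 0.2 s.
At the end, for the whole second after the job is handed in: The slate lies at rest and flat (within 0.08 rad) on the rack's wires, lengthwise (within 0.3 rad) between the guards, its centre within 30 mm of the rack's centre lengthwise and 20 mm crosswise (x of slate in the frame of rack_top between -0.03 and 0.03 m and y of slate in the frame of rack_top between -0.02 and 0.02 m and z of slate in the frame of rack_top between -0.004 and 0.006 m and angle between slate's own z axis and vertical below 0.08 rad and angle between the x axis of slate and the x axis of rack_top, either way round below 0.3 rad and contact force between slate and rack above 0.3 N and linear speed of slate below 0.02 m/s); the robot touches nothing.
It fails at once if the slate is pressed onto the board with more than 32 N (contact force between slate and bed above 32 N).
It fails at once if the slate is pressed onto the rack with more than 32 N (contact force between slate and rack above 32 N).
It fails at once if the slate is dropped: moves faster than 0.5 m/s with no finger on it (contact force between the fingers and slate below 0.05 N and linear speed of slate above 0.5 m/s).
It fails at once if the slate tips by more than 0.6 rad (angle between slate's own z axis and vertical above 0.6 rad).
It fails at once if a bystander is moved by more than 30 mm (distance of any of kitchen_timer, spice_jar_1, mug, marker, jar_1 from where it was at the start of the episode above 0.03 m).
It also fails if it takes over 64 s, if anything falls off the work surface, if the arm or the gripper's body presses on something with over 40 N, if the wrist force passes 120 N, or if a joint passes its speed limit or range.

## Working session

There is one attempt and no reset: what is moved stays moved. The work goes in short steps, Python scripts to look and compute and a tool call to move; the robot and the scene stay as the last step left them, time stands still between calls to the robot, and variables do not carry over. Pictures are saved under pics/ and viewed, at most 10 in all, crops included, and the job is handed in when it is done.

Besides the shell and the picture viewer there is one more tool, called after "Request:" as a command line: name --pt "numbers of a row" for each row, then --argument value for the rest. apply_moves: Moves the arm, as the interface text tells. Its arguments: {"type":"object","properties":{"motion":{"type":"array","items":{"type":"array","items":{"type":"number"}}},"claw":{"type":"number"},"squeeze":{"type":"number"}},"required":["motion"]}

```bash
ls; mkdir -p pics
cat > h.py <<'E'
import numpy as np, cv2
from bench import ctrl
from scipy.spatial.transform import Rotation as R
def cloud(name):
    im,d=ctrl.capture(name); c=ctrl.camera_info(name)
    K=np.array(c["K"]);E=np.array(c["eye"]);Q=np.array(c["rotation"])
    if Q.size==3: Q=R.from_rotvec(Q).as_matrix()
    v,u=np.mgrid[0:384,0:512]
    x=(u-K[0,2])/K[0,0]*d; y=(v-K[1,2])/K[1,1]*d
    P=np.stack([x,-y,-d],-1)@Q.T+E
    P[d==0]=np.nan
    return im,d,P
E
python3 - <<'E'
from h import *
for n in("side","top"):
    im,d,P=cloud(n); cv2.imwrite(f"pics/{n}0.png",im); print(n,ctrl.camera_info(n)); np.savez(f"{n}0.npz",im=im,P=P)
print(ctrl.state())
a=[cv2.imread(f"pics/{n}0.png") for n in("side","top")]
E
```

```text
pics
side {'K': array([[439.27485626,   0.        , 250.9811656 ],
       [  0.        , 439.27485626, 187.60602026],
       [  0.        ,   0.        ,   1.        ]]), 'eye': array([0.55262514, 1.11602599, 1.08208566]), 'rotation': array([-0.01106109, -1.21597289, -2.88042722])}
top {'K': array([[431.52480935,   0.        , 253.61129299],
       [  0.        , 431.52480935, 185.09067284],
       [  0.        ,   0.        ,   1.        ]]), 'eye': array([0.37610172, 0.04260839, 1.24105821]), 'rotation': array([ 0.09412128, -0.12008708, -1.5434047 ])}
{'time_s': 0.1, 'joint_positions': array([ 1.26340538e+00,  1.24464200e-01,  1.65155692e+00, -1.53791353e-05,
        1.36753726e+00, -8.25917350e-02]), 'joint_velocities': array([-0.0013987 , -0.0011658 , -0.00435003,  0.00020777, -0.00227861,
       -0.00019947]), 'joint_efforts': array([ 5.00953392e-04, -4.24939370e+01, -3.66650891e+01, -8.81500705e-05,
        4.01860700e-03, -3.01096202e-05]), 'tool_pos': array([0.14474594, 0.6330937 , 0.23014871]), 'tcp_rot': array([-3.52324635e-01, -3.12140392e+00,  3.03346859e-03]), 'ft_force': array([-0.6413259 , -0.83074676, -0.44831989]), 'torque': array([ 0.00127972, -0.00613689, -0.05603752]), 'grasp_force': 0.0, 'grip_width': 0.08541527044428496}
```

View pics/top0.png

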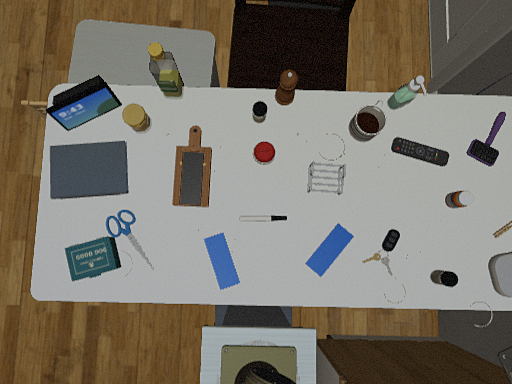

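View pics/side0.png

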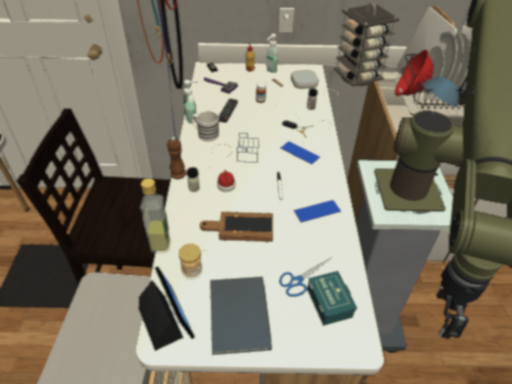

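The top view shows the board (wooden, handle up) at about (192,175) with the dark grey inlay at (193,178). The rack is at (327,178), the timer at (264,152), the marker at (263,218), the spice jar at (260,110) and the mug at (367,121). The grey mat at (90,170) is too big to be the slate, and the items at (222,260) and (330,250) are blue. So the slate is the grey inlay in the board, and I'll confirm that with a crop.

Run:
```python
from h import *
z=np.load("top0.npz"); im,P=z["im"],z["P"]
cr=np.hstack([cv2.resize(im[115:215,150:250],(400,400),interpolation=cv2.INTER_CUBIC),cv2.resize(im[130:230,280:380],(400,400),interpolation=cv2.INTER_CUBIC)])
cv2.imwrite("pics/crop0.png",cr)
hsv=cv2.cvtColor(im,cv2.COLOR_BGR2HSV)
def rep(name,m,roi):
    M=np.zeros(m.shape,np.uint8); u0,u1,v0,v1=roi; M[v0:v1,u0:u1]=m[v0:v1,u0:u1]
    cs,_=cv2.findContours(M.astype(np.uint8),cv2.RETR_EXTERNAL,cv2.CHAIN_APPROX_NONE)
    c=max(cs,key=cv2.contourArea); mm=np.zeros_like(M); cv2.drawContours(mm,[c],-1,1,-1)
    p=P[(mm>0)&np.isfinite(P[...,2])]; zt=np.median(p[:,2])
    r=cv2.minAreaRect(p[:,:2].astype(np.float32)); print(name,"px",cv2.minAreaRect(c),"z",zt,np.percentile(p[:,2],[5,95]),"rect",r); print(cv2.boxPoints(r).round(4).tolist())
S=hsv[...,1];V=hsv[...,2];H=hsv[...,0]
for v in range(145,210,6): print(v,[tuple(hsv[v,u]) for u in range(172,216,5)])
rep("slate",(S<70)&(V<130),(175,212,145,207))
rep("board",(S>90)&(H<25),(165,220,120,215))
tab=P[225:300,120:200,2]; print("table z",np.nanmedian(tab), np.nanmedian(P[280:295,300:400,2]))
rk=P[155:200,295:360]; k=rk[...,2]>.03; print("rack z",np.percentile(rk[k][:,2],[5,25,50,75,95])); print(cv2.minAreaRect(rk[k][:,:2].astype(np.float32)))
k=rk[...,2]>.058; print("guards",k.sum(),rk[k].round(3)[::6].tolist())
```

```text
145 [(np.uint8(75), np.uint8(3), np.uint8(173)), (np.uint8(20), np.uint8(9), np.uint8(165)), (np.uint8(40), np.uint8(5), np.uint8(159)), (np.uint8(85), np.uint8(9), np.uint8(167)), (np.uint8(14), np.uint8(136), np.uint8(114)), (np.uint8(14), np.uint8(142), np.uint8(115)), (np.uint8(66), np.uint8(7), np.uint8(183)), (np.uint8(60), np.uint8(6), np.uint8(178)), (np.uint8(50), np.uint8(4), np.uint8(174))]
151 [(np.uint8(60), np.uint8(3), np.uint8(176)), (np.uint8(16), np.uint8(147), np.uint8(106)), (np.uint8(13), np.uint8(143), np.uint8(93)), (np.uint8(13), np.uint8(122), np.uint8(107)), (np.uint8(15), np.uint8(148), np.uint8(95)), (np.uint8(15), np.uint8(157), np.uint8(78)), (np.uint8(13), np.uint8(163), np.uint8(105)), (np.uint8(14), np.uint8(139), np.uint8(110)), (np.uint8(78), np.uint8(7), np.uint8(185))]
157 [(np.uint8(83), np.uint8(6), np.uint8(173)), (np.uint8(14), np.uint8(142), np.uint8(108)), (np.uint8(12), np.uint8(153), np.uint8(85)), (np.uint8(80), np.uint8(13), np.uint8(61)), (np.uint8(174), np.uint8(21), np.uint8(62)), (np.uint8(65), np.uint8(28), np.uint8(55)), (np.uint8(
[... 4003 characters left out ...]
0.19927680492401123), (0.09899836778640747, 0.23254287242889404), 89.0573501586914)
[[0.4796999990940094, 0.1517000049352646], [0.7121999859809875, 0.14790000021457672], [0.7138000130653381, 0.24690000712871552], [0.4812999963760376, 0.2506999969482422]]
table z -0.0002686796338071673 1.535128528906693e-05
rack z [0.04462674 0.04709697 0.04915308 0.05149913 0.0709034 ]
((0.5661831498146057, -0.17937389016151428), (0.09401844441890717, 0.0800725594162941), 87.0383529663086)
guards 54 [[0.607, -0.136, 0.066], [0.603, -0.223, 0.072], [0.6, -0.227, 0.07], [0.592, -0.138, 0.069], [0.592, -0.227, 0.068], [0.583, -0.137, 0.074], [0.584, -0.227, 0.068], [0.575, -0.138, 0.072], [0.572, -0.224, 0.07]]
```

View pics/crop0.png

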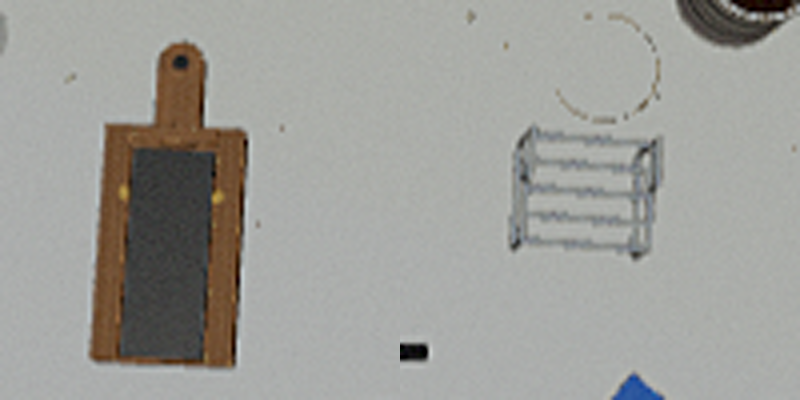

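The crop confirms it: the grey inlay sits in the wooden board between two brass catches at about (124,192) and (218,197) in the crop. The rack has its guards on the far half. Next I'll work out the first move.

```bash
cat >> h.py <<'E'
def delta(target,yaw_deg,s=None):
    """tool-frame shift (mm) and turn (deg) to reach target with tool x along heading -x(yaw), pointing down"""
    s=s or ctrl.state(); Rc=R.from_rotvec(s["tcp_rot"])
    y=np.radians(yaw_deg); X=-np.array([np.cos(y),np.sin(y),0]); Z=np.array([0,0,-1.]); Rt=R.from_matrix(np.stack([X,np.cross(Z,X),Z],1))
    print("pos",s["tool_pos"].round(4),"F",np.round(s["ft_force"],2),"t",round(s["time_s"],2),"w",round(s["grip_width"],4),s["grasp_force"])
    print("shift",(Rc.inv().apply(np.array(target)-s["tool_pos"])*1000).round(1),"turn",np.degrees((Rc.inv()*Rt).as_rotvec()).round(2))
E
python3 - <<'E'
from h import *
delta([.578,.2005,.12],-1.1)
E
```

```text
pos [0.1447 0.6331 0.2301] F [-0.64 -0.83 -0.45] t 0.1 w 0.0854 0.0
shift [-518.8 -324.9  110.7] turn [ -0.11  -0.02 -11.78]
```

Request:
apply_moves --pt "-60 -38 0 0 0 -2" --pt "-120 -75 0 0 0 -4" --pt "-180 -113 0 0 0 -6" --pt "-240 -150 0 0 0 -8" --pt "-300 -188 0 0 0 -10" --pt "-360 -225 0 0 0 -11.8" --pt "-420 -263 0 0 0 -11.8" --pt "-470 -295 20 0 0 -11.8" --pt "-519 -325 60 0 0 -11.8" --pt "-519 -325 110 0 0 -11.8" --claw -1 --squeeze 80

```text
time_s: 1.35
tool_pos: [0.5687, 0.2125, 0.1475]
tcp_rot: [0.033, 3.136, 0.002]
ft_force: [-0.4, 0.9, -0.9]
grip_width: -0.0002
grasp_force: 0.0
```

Run:
```python
from h import *
delta([.578,.2005,.040],-1.1)
im,d,P=cloud("side"); cv2.imwrite("pics/s1.png",cv2.resize(im[120:300,150:350],(800,720))[:600])
# refine slate z/rect from side view
hsv=cv2.cvtColor(im,cv2.COLOR_BGR2HSV)
z=np.load("side0.npz"); P=z["P"]; im=z["im"]; hsv=cv2.cvtColor(im,cv2.COLOR_BGR2HSV)
M=np.zeros((384,512),np.uint8); M[212:242,218:274]=((hsv[...,1]<70)&(hsv[...,2]<130))[212:242,218:274]
cs,_=cv2.findContours(M,0,1); c=max(cs,key=cv2.contourArea); m=np.zeros_like(M); cv2.drawContours(m,[c],-1,1,-1)
p=P[m>0]; print("slate side z",np.nanmedian(p[:,2]),cv2.minAreaRect(p[:,:2].astype(np.float32)))
print("table",np.nanmedian(P[300:330,225:250,2]),np.nanmedian(P[180:200,300:330,2]))
```

```text
pos [0.5687 0.2125 0.1475] F [-0.42  0.89 -0.9 ] t 1.35 w -0.0002 0.0
shift [ -8.9 -11.9 107.5] turn [ 0.09  0.33 -0.09]
slate side z 0.034458205967811684 ((0.5580277442932129, 0.20507436990737915), (0.051213547587394714, 0.146206796169281), 83.04103088378906)
table 0.018683755439836913 -2.6824694468907673e-05
```

Request:
apply_moves --pt "-9 -12 10 0 0 0" --pt "-9 -12 20 0 0 0" --pt "-9 -12 30 0 0 0" --pt "-9 -12 40 0 0 0" --pt "-9 -12 50 0 0 0" --pt "-9 -12 50 0 0 0" --pt "-9 -12 50 0 0 0" --pt "-9 -12 50 0 0 0" --pt "-9 -12 50 0 0 0" --pt "-9 -12 50 0 0 0"

```text
time_s: 2.65
tool_pos: [0.5742, 0.2019, 0.0961]
tcp_rot: [0.03, 3.141, 0.0]
ft_force: [-1.2, -0.2, 1.0]
grip_width: 0.0001
grasp_force: 0.0
```

Run:
```python
from h import *
delta([.578,.2005,.038],-1.1)
```

```text
pos [0.5742 0.2019 0.0961] F [-1.24 -0.23  0.95] t 2.65 w 0.0001 0.0
shift [-3.8 -1.4 58.1] turn [0.01 0.02 0.02]
```

Request:
apply_moves --pt "0 -1 15 0 0 0" --pt "0 -1 30 0 0 0" --pt "0 -1 42 0 0 0" --pt "0 -1 50 0 0 0" --pt "0 -1 55 0 0 0" --pt "0 -1 57 0 0 0" --pt "0 -1 57.5 0 0 0" --pt "0 -1 58 0 0 0" --pt "0 -1 58.5 0 0 0" --pt "0 -1 59 0 0 0"

```text
time_s: 3.9
tool_pos: [0.5742, 0.201, 0.037]
tcp_rot: [0.03, 3.141, 0.0]
ft_force: [-1.1, -0.7, 1.0]
grip_width: -0.0002
grasp_force: 0.0
```

Request:
apply_moves --pt "0 0 0.2 0 0 0" --pt "0 0 0.4 0 0 0" --pt "0 0 0.6 0 0 0" --pt "0 0 0.8 0 0 0" --pt "0 0 1.0 0 0 0" --pt "0 0 1.2 0 0 0" --pt "0 0 1.4 0 0 0" --pt "0 0 1.6 0 0 0" --pt "0 0 1.8 0 0 0" --pt "0 0 2 0 0 0"

```text
time_s: 5.15
tool_pos: [0.5741, 0.2009, 0.0348]
tcp_rot: [0.03, 3.141, -0.0]
ft_force: [0.1, 0.2, -0.1]
grip_width: -0.0001
grasp_force: 0.0
```

Request:
apply_moves --pt "0 0 0.1 0 0 0" --pt "0 0 0.2 0 0 0" --pt "0 0 0.3 0 0 0" --pt "0 0 0.4 0 0 0" --pt "0 0 0.5 0 0 0" --pt "0 0 0.6 0 0 0" --pt "0 0 0.7 0 0 0" --pt "0 0 0.8 0 0 0" --pt "0 0 0.9 0 0 0" --pt "0 0 1 0 0 0"

```text
time_s: 6.4
tool_pos: [0.5741, 0.201, 0.0345]
tcp_rot: [-0.03, -3.141, 0.0]
ft_force: [-4.8, -1.2, 7.5]
grip_width: 0.0003
grasp_force: 3.4
```

Request:
apply_moves --pt "0 0 0.1 0 0 0" --pt "0 0 0.2 0 0 0" --pt "0 0 0.3 0 0 0" --pt "0 0 0.4 0 0 0" --pt "0 0 0.5 0 0 0" --pt "0 0 0.5 0 0 0" --pt "0 0 0.5 0 0 0" --pt "0 0 0.5 0 0 0" --pt "0 0 0.5 0 0 0" --pt "0 0 0.5 0 0 0"

```text
time_s: 7.65
tool_pos: [0.5741, 0.201, 0.0345]
tcp_rot: [-0.029, -3.141, 0.0]
ft_force: [-5.2, -1.3, 9.1]
grip_width: 0.0002
grasp_force: 4.5
```

Request:
apply_moves --pt "0 0 0.1 0 0 0" --pt "0 0 0.2 0 0 0" --pt "0 0 0.3 0 0 0" --pt "0 0 0.4 0 0 0" --pt "0 0 0.5 0 0 0" --pt "0 0 0.6 0 0 0" --pt "0 0 0.7 0 0 0" --pt "0 0 0.7 0 0 0" --pt "0 0 0.7 0 0 0" --pt "0 0 0.7 0 0 0"

```text
time_s: 8.9
tool_pos: [0.5741, 0.201, 0.0345]
tcp_rot: [-0.029, -3.141, 0.0]
ft_force: [-5.7, -1.6, 12.8]
grip_width: -0.0003
grasp_force: 6.3
```

Request:
apply_moves --pt "2 0 0 0 0 0" --pt "4 0 0 0 0 0" --pt "6 0 0 0 0 0" --pt "8 0 0 0 0 0" --pt "10 0 0 0 0 0" --pt "12 0 0 0 0 0" --pt "14 0 0 0 0 0" --pt "16 0 0 0 0 0" --pt "18 0 0 0 0 0" --pt "20 0 0 0 0 0"

```text
time_s: 10.15
tool_pos: [0.5568, 0.2019, 0.0345]
tcp_rot: [0.03, 3.135, 0.002]
ft_force: [5.5, 0.5, 5.7]
grip_width: -0.0003
grasp_force: 2.8
```

```bash
cat >> h.py <<'E'
def slate():
    im,d,P=cloud("top"); hsv=cv2.cvtColor(im,cv2.COLOR_BGR2HSV)
    M=((hsv[...,1]<70)&(hsv[...,2]<110)).astype(np.uint8); M[:, :165]=0; M[:,225:]=0; M[:145]=0;M[240:]=0
    cs,_=cv2.findContours(M,0,1); c=max(cs,key=cv2.contourArea); print("px",cv2.boundingRect(c))
    m=np.zeros_like(M); cv2.drawContours(m,[c],-1,1,-1); p=P[(m>0)&(abs(P[...,2]-.034)<.012)]
    print("slate rect",cv2.minAreaRect(p[:,:2].astype(np.float32)),"xmin",np.percentile(p[:,0],[0,1,3]),"z",np.median(p[:,2]))
    return im,P
E
python3 - <<'E'
from h import *
delta([.53,.2005,.038],-1.1); im,P=slate(); cv2.imwrite("pics/t2.png",cv2.resize(im[100:250,130:330],(800,600)))
E
```

```text
pos [0.5568 0.2019 0.0345] F [5.52 0.54 5.66] t 10.15 w -0.0003 2.7560460555832833
shift [26.8 -1.9 -3.7] turn [0.09 0.37 0.01]
px (165, 194, 36, 10)Traceback (most recent call last):
  File "<stdin>", line 2, in <module>
  File "h.py", line 24, in slate
    print("slate rect",cv2.minAreaRect(p[:,:2].astype(np.float32)),"xmin",np.percentile(p[:,0],[0,1,3]),"z",np.median(p[:,2]))
                                                                          ~~~~~~~~~~~~~^^^^^^^^^^^^^^^^
    return _quantile_unchecked(
        a, q, axis, out, overwrite_input, method, keepdims, weights)
    return _ureduce(a,
                    func=_quantile_ureduce_func,
    ...<5 lines>...
                    overwrite_input=overwrite_input,
                    method=method)
    r = func(a, **kwargs)
    result = _quantile(arr,
                       quantiles=q,
    ...<2 lines>...
                       out=out,
                       weights=wgt)
    slices_having_nans = np.isnan(arr[-1, ...])
                                  ~~~^^^^^^^^^
IndexError: index -1 is out of bounds for axis 0 with size 0
```

Run:
```python
from h import *
im,d,P=cloud("side"); cv2.imwrite("pics/s2.png",cv2.resize(im[170:270,190:310],(720,600),interpolation=cv2.INTER_CUBIC)); np.savez("side2.npz",im=im,P=P)
```

```text
(no output)
```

View pics/s2.png

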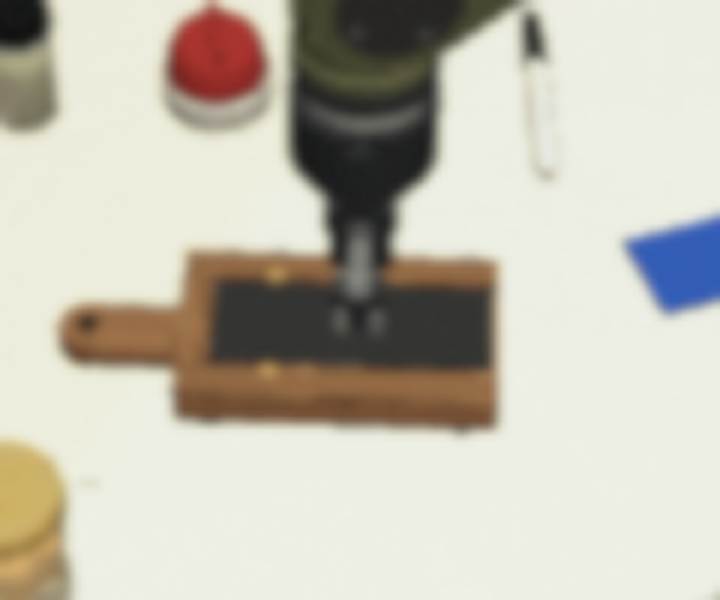

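The crop shows the slate has not moved: it spans (210–492, 280–365) and the front gap is unchanged. The tips slipped because the load fell to about 6 N during the slide. I'll press deeper while sliding.

Request:
apply_moves --pt "0.5 0 0.3 0 0 0" --pt "1 0 0.6 0 0 0" --pt "1.5 0 0.9 0 0 0" --pt "2 0 1.1 0 0 0" --pt "2.5 0 1.3 0 0 0" --pt "3 0 1.3 0 0 0" --pt "3.5 0 1.3 0 0 0" --pt "4 0 1.3 0 0 0" --pt "5 0 1.3 0 0 0" --pt "6 0 1.3 0 0 0"

```text
time_s: 11.5
tool_pos: [0.5525, 0.2022, 0.0345]
tcp_rot: [0.03, 3.131, 0.003]
ft_force: [6.6, -0.3, 6.4]
grip_width: 0.0002
grasp_force: 3.9
```

Request:
apply_moves --pt "0.5 0 0.3 0 0 0" --pt "1 0 0.6 0 0 0" --pt "1.5 0 0.9 0 0 0" --pt "2 0 1.2 0 0 0" --pt "2.5 0 1.5 0 0 0" --pt "3 0 1.5 0 0 0" --pt "4 0 1.5 0 0 0" --pt "5 0 1.5 0 0 0" --pt "6 0 1.5 0 0 0" --pt "7 0 1.5 0 0 0"

```text
time_s: 12.75
tool_pos: [0.5475, 0.2026, 0.0345]
tcp_rot: [0.03, 3.127, 0.005]
ft_force: [8.6, -0.3, 8.8]
grip_width: 0.0002
grasp_force: 5.1
```

```bash
cat >> h.py <<'E'
def front():
    """slate front x and board front x along the slate's left side, from the side camera"""
    im,d,P=cloud("side"); hsv=cv2.cvtColor(im,cv2.COLOR_BGR2HSV)
    M=((hsv[...,1]<70)&(hsv[...,2]<110)).astype(np.uint8); M[:208]=0; M[240:]=0; M[:,:220]=0; M[:,335:]=0
    ok=(abs(P[...,2]-.034)<.012)&(abs(P[...,1]-.205)<.02)
    q=P[(M>0)&ok]; print("slate x",np.percentile(q[:,0],[0.5,2,99]).round(4),"z",np.median(q[:,2]).round(4)); return im,P
E
python3 - <<'E'
from h import *
im,P=front()
E
```

```text
slate x [0.4834 0.484  0.6231] z 0.0343
```

Request:
apply_moves --pt "0.3 0 0.4 0 0 0" --pt "0.6 0 0.8 0 0 0" --pt "0.9 0 1.2 0 0 0" --pt "1.2 0 1.6 0 0 0" --pt "1.5 0 2 0 0 0" --pt "2 0 2 0 0 0" --pt "3 0 2 0 0 0" --pt "4 0 2 0 0 0" --pt "5 0 2 0 0 0" --pt "6 0 2 0 0 0"

```text
time_s: 14.05
tool_pos: [0.5438, 0.2031, 0.0345]
tcp_rot: [0.029, 3.122, 0.006]
ft_force: [11.0, -1.5, 14.3]
grip_width: -0.0
grasp_force: 7.2
```

Run:
```python
from h import *
im,P=front()
```

```text
slate x [0.4801 0.4808 0.6197] z 0.0343
```

Request:
apply_moves --pt "2 0 0 0 0 0" --pt "4 0 0 0 0 0" --pt "6 0 0 0 0 0" --pt "8 0 0 0 0 0" --pt "10 0 0 0 0 0" --pt "12 0 0 0 0 0" --pt "14 0 0 0 0 0" --pt "16 0 0 0 0 0" --pt "18 0 0 0 0 0" --pt "20 0 0 0 0 0"

```text
time_s: 15.35
tool_pos: [0.524, 0.2037, 0.0345]
tcp_rot: [0.029, 3.121, 0.007]
ft_force: [11.6, 0.3, 14.1]
grip_width: 0.0003
grasp_force: 7.2
```

Run:
```python
from h import *
im,P=front()
```

```text
slate x [0.461 0.462 0.6  ] z 0.0343
```

Request:
apply_moves --pt "2 0 0 0 0 0" --pt "4 0 0 0 0 0" --pt "6 0 0 0 0 0" --pt "8 0 0 0 0 0" --pt "10 0 0 0 0 0" --pt "12 0 0 0 0 0" --pt "14 0 0 0 0 0" --pt "16 0 0 0 0 0" --pt "18 0 0 0 0 0" --pt "20 0 0 0 0 0"

```text
time_s: 16.65
tool_pos: [0.5032, 0.2043, 0.0345]
tcp_rot: [0.029, 3.123, 0.007]
ft_force: [8.3, -0.6, 18.2]
grip_width: 0.0003
grasp_force: 8.7
```

Run:
```python
from h import *
im,P=front(); np.savez("side3.npz",im=im,P=P)
hsv=cv2.cvtColor(im,cv2.COLOR_BGR2HSV); B=(hsv[...,1]>90)&(hsv[...,0]<25)
for lo,hi in((.155,.17),(.232,.245)):
    k=B&(P[...,1]>lo)&(P[...,1]<hi)&(abs(P[...,2]-.034)<.008)&(P[...,0]<.66); print("board front",np.percentile(P[k][:,0],[1,3]))
```

```text
slate x [0.4393 0.4404 0.5784] z 0.0345
board front [0.5159401 0.5211888]
board front [0.48742483 0.49058819]
```

Request:
apply_moves --pt "1 0 -0.2 0 0 0" --pt "2 0 -0.4 0 0 0" --pt "3 0 -0.6 0 0 0" --pt "4 0 -0.8 0 0 0" --pt "5 0 -0.8 0 0 0" --pt "6 0 -0.8 0 0 0" --pt "7 0 -0.8 0 0 0" --pt "8 0 -0.8 0 0 0" --pt "9 0 -0.8 0 0 0" --pt "9 0 -0.8 0 0 0"

```text
time_s: 17.95
tool_pos: [0.4932, 0.2043, 0.0344]
tcp_rot: [0.029, 3.126, 0.007]
ft_force: [6.8, -0.3, 16.0]
grip_width: 0.0003
grasp_force: 8.1
```

Run:
```python
from h import *
im,P=front()
```

```text
slate x [0.4297 0.4322 0.5688] z 0.0341
```

Request:
apply_moves --pt "-1 0 -4 0 0 0" --pt "-2 0 -15 0 0 0" --pt "-2 0 -35 0 0 0" --pt "-2 0 -60 0 0 0" --pt "20 0 -70 0 0 0" --pt "60 0 -70 0 0 0" --pt "110 0 -70 0 0 0" --pt "110 0 -70 0 0 0" --pt "110 0 -70 0 0 0" --pt "110 0 -70 0 0 0"

```text
time_s: 19.25
tool_pos: [0.3769, 0.2047, 0.0988]
tcp_rot: [0.03, 3.141, -0.0]
ft_force: [-0.1, 0.1, 0.6]
grip_width: 0.0001
grasp_force: 0.0
```

Run:
```python
from h import *
im,P=front(); im,P=slate(); cv2.imwrite("pics/t3.png",cv2.resize(im[100:250,130:330],(800,600)))
hsv=cv2.cvtColor(im,cv2.COLOR_BGR2HSV)
B=(hsv[...,1]>90)&(hsv[...,0]<25); B[:, :160]=0; B[:,220:]=0; B[:145]=0;B[216:]=0
k=B&(abs(P[...,2]-.034)<.008); print("board",P[k][:,0].min(),np.percentile(P[k][:,0],2),cv2.minAreaRect(P[k][:,:2].astype(np.float32)))
```

```text
slate x [0.4265 0.4283 0.5654] z 0.0345
px (175, 174, 27, 66)
slate rect ((0.49586254358291626, 0.20259743928909302), (0.059206053614616394, 0.1500638872385025), 88.99640655517578) xmin [0.42065561 0.42613827 0.43182102] z 0.03378137686845406
board 0.4798856295813057 0.48613085412896756 ((0.5680574178695679, 0.19967395067214966), (0.098854660987854, 0.17510753870010376), 88.95620727539062)
```

View pics/t3.png

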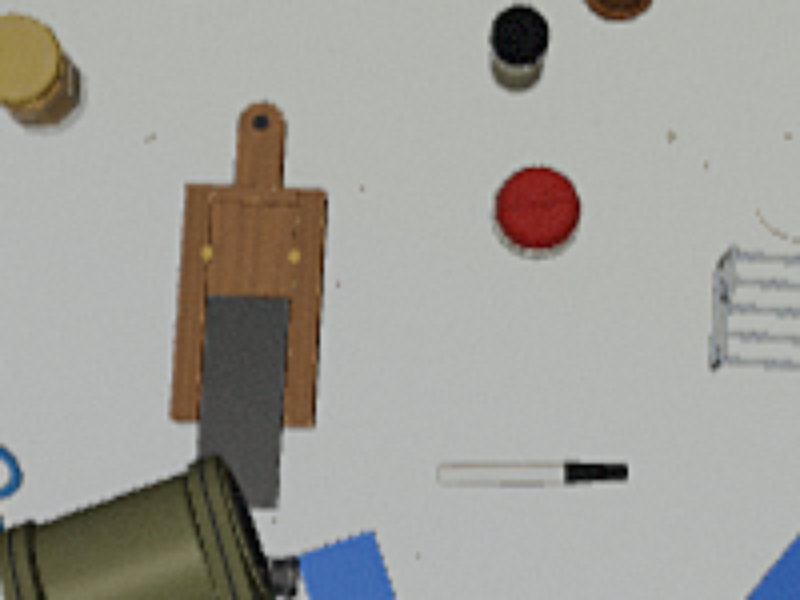

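The slate now overhangs the front edge by about 5 cm, from crop row 425 to row 505. It is straight and flat on the board. Next I'll open the gripper and go down around the overhanging end.

Run:
```python
from h import *
delta([.448,.2035,.010],-1.1)
```

```text
pos [0.3769 0.2047 0.0988] F [ 0.71 -0.2   0.16] t 19.35 w -0.0002 0.0
shift [-71.1   0.2  88.7] turn [-0.   -0.01 -0.02]
```

Request:
apply_moves --pt "-20 0 0 0 0 0" --pt "-40 0 0 0 0 0" --pt "-60 0 0 0 0 0" --pt "-71 0 0 0 0 0" --pt "-71 0 0 0 0 0" --pt "-71 0 10 0 0 0" --pt "-71 0 20 0 0 0" --pt "-71 0 30 0 0 0" --pt "-71 0 35 0 0 0" --pt "-71 0 35 0 0 0" --claw 1

```text
time_s: 20.6
tool_pos: [0.4467, 0.2032, 0.063]
tcp_rot: [-0.029, -3.14, 0.001]
ft_force: [-0.3, -0.1, 0.2]
grip_width: 0.085
grasp_force: 0.0
```

Run:
```python
from h import *
delta([.448,.2035,.010],-1.1); im,P=front()
```

```text
pos [0.4467 0.2032 0.063 ] F [-0.28 -0.14  0.23] t 20.6 w 0.085 0.0
shift [-1.4  0.3 53. ] turn [-0.02 -0.06  0.03]
slate x [0.427  0.4305 0.5654] z 0.0344
```

Request:
apply_moves --pt "0 0 8 0 0 0" --pt "0 0 16 0 0 0" --pt "0 0 24 0 0 0" --pt "0 0 32 0 0 0" --pt "0 0 40 0 0 0" --pt "0 0 46 0 0 0" --pt "0 0 50 0 0 0" --pt "0 0 53 0 0 0" --pt "0 0 53 0 0 0" --pt "0 0 53 0 0 0"

```text
time_s: 21.9
tool_pos: [0.4473, 0.2034, 0.0109]
tcp_rot: [0.03, 3.141, 0.0]
ft_force: [0.3, -0.3, 0.4]
grip_width: 0.0855
grasp_force: 0.0
```

Run:
```python
from h import *
delta([.448,.2035,.010],-1.1); im,P=front(); cv2.imwrite("pics/s4.png",cv2.resize(im[180:260,200:320],(800,533),interpolation=cv2.INTER_CUBIC))
```

```text
pos [0.4473 0.2034 0.0109] F [ 0.3  -0.29  0.45] t 21.9 w 0.0855 0.0
shift [-0.7  0.1  0.9] turn [0.01 0.02 0.02]
slate x [0.4274 0.4584 0.5656] z 0.0342
```

View pics/s4.png

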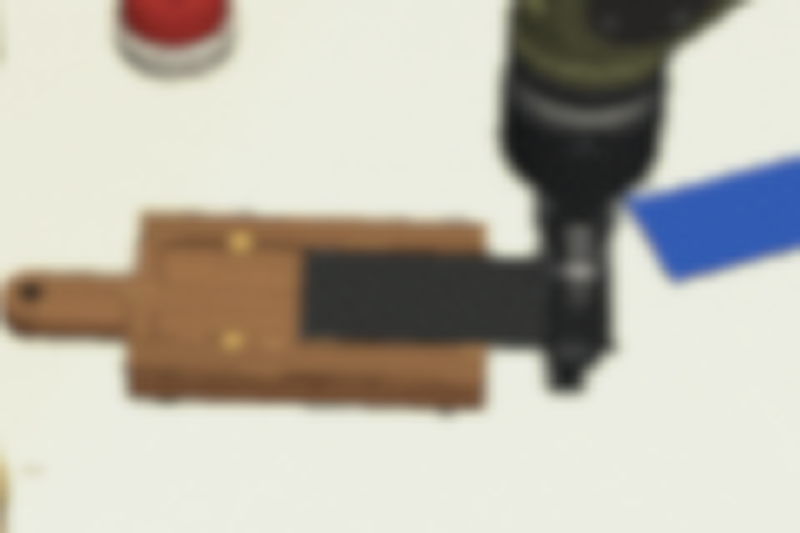

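The open fingers straddle the overhanging end at crop (575,300), clear of the board's edge at about x 487. I'll close now.

Request:
apply_moves --pt "0 0 0 0 0 0" --pt "0 0 0 0 0 0" --pt "0 0 0 0 0 0" --pt "0 0 0 0 0 0" --pt "0 0 0 0 0 0" --pt "0 0 0 0 0 0" --pt "0 0 0 0 0 0" --pt "0 0 0 0 0 0" --pt "0 0 0 0 0 0" --pt "0 0 0 0 0 0" --claw -1 --squeeze 90

```text
time_s: 23.2
tool_pos: [0.4472, 0.2034, 0.0108]
tcp_rot: [0.03, 3.141, 0.0]
ft_force: [-2.0, 0.1, 4.7]
grip_width: 0.0555
grasp_force: 94.2
```

Request:
apply_moves --pt "0 0 -3 0 0 0" --pt "0 0 -6 0 0 0" --pt "0 0 -10 0 0 0" --pt "0 0 -15 0 0 0" --pt "0 0 -20 0 0 0" --pt "0 0 -28 0 0 0" --pt "0 0 -36 0 0 0" --pt "0 0 -46 0 0 0" --pt "0 0 -56 0 0 0" --pt "0 0 -60 0 0 0"

```text
time_s: 24.45
tool_pos: [0.4477, 0.2035, 0.0718]
tcp_rot: [0.03, 3.14, 0.001]
ft_force: [-0.5, -0.0, -0.6]
grip_width: 0.0551
grasp_force: 95.0
```

```bash
cat >> h.py <<'E'
def held(roi):
    im,d,P=cloud("side"); hsv=cv2.cvtColor(im,cv2.COLOR_BGR2HSV); s=ctrl.state(); t=s["tool_pos"]
    k=(hsv[...,1]<70)&(hsv[...,2]<110)&(abs(P[...,1]-t[1])<.026)&(P[...,0]>t[0]+.04)&(P[...,0]<t[0]+.15)&(abs(P[...,2]-t[2]-.023)<.04)
    q=P[k]; A=np.c_[q[:,:2]-t[:2],np.ones(len(q))]; c=np.linalg.lstsq(A,q[:,2],rcond=None)[0]
    r=cv2.minAreaRect(q[:,:2].astype(np.float32)); e=q[q[:,0]>np.percentile(q[:,0],30)]
    print("n",len(q),"slope x,y",c[:2].round(3),"top z at tcp",c[2].round(4),"tcp",t.round(4),"xmax-tcp",np.percentile(q[:,0],99)-t[0],"y mid-tcp",(q[:,1].min()+q[:,1].max())/2-t[1],"F",s["ft_force"].round(1)); print(r)
    return im,P
E
python3 - <<'E'
from h import *
im,P=held(0)
E
```

```text
n 311 slope x,y [-0.007  0.012] top z at tcp 0.0944 tcp [0.4478 0.2035 0.0719] xmax-tcp 0.11834466422337137 y mid-tcp 0.00013797803316026314 F [ 0.2  1.  -1. ]
((0.5287578701972961, 0.20369921624660492), (0.07986686378717422, 0.05143125355243683), 0.08618814498186111)
```

Run:
```python
from h import *
delta([.504,-.179,.120],-2)
```

```text
pos [0.4478 0.2035 0.0719] F [ 0.18  0.98 -1.03] t 24.5 w 0.0556 95.02149939537048
shift [ -63.5 -381.4  -48.2] turn [0.04 0.1  0.92]
```

Request:
apply_moves --pt "0 0 -10 0 0 0" --pt "0 -5 -22 0 0 0" --pt "0 -15 -34 0 0 0" --pt "0 -30 -44 0 0 0" --pt "-5 -50 -48 0 0 0" --pt "-10 -75 -48 0 0 0" --pt "-15 -100 -48 0 0 0" --pt "-20 -130 -48 0 0 0" --pt "-25 -160 -48 0 0 0" --pt "-30 -190 -48 0 0 0"

```text
time_s: 25.75
tool_pos: [0.4733, 0.0109, 0.1192]
tcp_rot: [0.031, 3.141, -0.0]
ft_force: [-0.2, -0.6, -1.3]
grip_width: 0.0556
grasp_force: 95.1
```

Request:
apply_moves --pt "-4 -30 0 0 0 0" --pt "-8 -60 0 0 0 0" --pt "-12 -90 0 0 0 0" --pt "-17 -120 0 0 0 0" --pt "-22 -145 0 0 0 0.5" --pt "-27 -165 0 0 0 0.9" --pt "-31 -180 0 0 0 0.9" --pt "-33 -188 0 0 0 0.9" --pt "-34 -191 0 0 0 0.9" --pt "-34 -191 0 0 0 0.9"

```text
time_s: 27.0
tool_pos: [0.5039, -0.1785, 0.1185]
tcp_rot: [-0.054, -3.141, -0.0]
ft_force: [-0.1, -0.3, -1.4]
grip_width: 0.0552
grasp_force: 95.1
```

Run:
```python
from h import *
delta([.504,-.179,.034],-2); im,P=held(0); cv2.imwrite("pics/s5.png",cv2.resize(im[100:220,190:310],(600,600),interpolation=cv2.INTER_CUBIC))
```

```text
pos [ 0.5039 -0.1785  0.1185] F [-0.12 -0.29 -1.42] t 27.0 w 0.0552 95.11265873908997
shift [-0.2 -0.6 84.5] turn [ 0.02 -0.02  0.04]
n 187 slope x,y [-0.009 -0.003] top z at tcp 0.1413 tcp [ 0.5038 -0.1783  0.1185] xmax-tcp 0.11893233086261501 y mid-tcp 0.00015006656184510248 F [-0.6  0.6 -1.2]
((0.5837103128433228, -0.1780933141708374), (0.05035223066806793, 0.07911998778581619), 89.59245300292969)
```

View pics/s5.png

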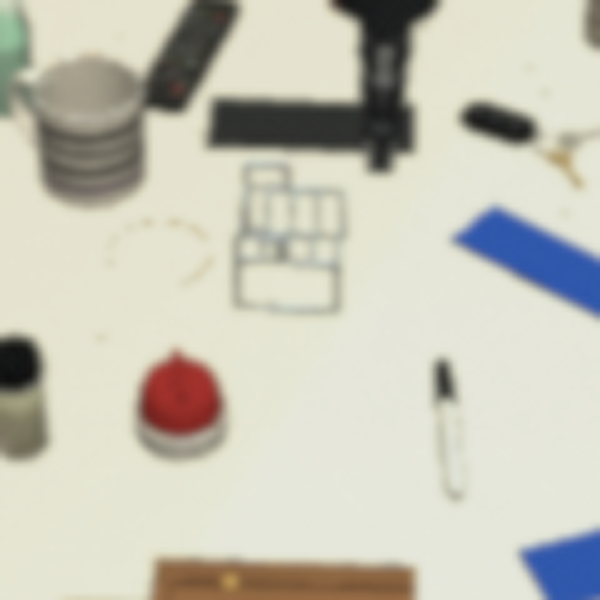

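The slate is level above the rack, at crop (210–415, 100–150), and the rack below at (235–345, 165–310) is clear. I'll lower it.

Request:
apply_moves --pt "0 -0.5 10 0 0 0" --pt "0 -0.5 20 0 0 0" --pt "0 -0.5 30 0 0 0" --pt "0 -0.5 40 0 0 0" --pt "0 -0.5 50 0 0 0" --pt "0 -0.5 60 0 0 0" --pt "0 -0.5 68 0 0 0" --pt "0 -0.5 75 0 0 0" --pt "0 -0.5 79 0 0 0" --pt "0 -0.5 80 0 0 0"

```text
time_s: 28.3
tool_pos: [0.5039, -0.1793, 0.0384]
tcp_rot: [-0.054, -3.141, -0.0]
ft_force: [-0.3, -0.2, -1.1]
grip_width: 0.0555
grasp_force: 95.1
```

Run:
```python
from h import *
delta([.504,-.179,.034],-2); im,P=held(0)
im,d,P=cloud("top"); q=P[150:205,290:365].reshape(-1,3); q=q[(q[:,2]>.06)&(q[:,2]<.08)&(q[:,0]>.55)&(q[:,0]<.62)]
for a,b in((-.16,-.12),(-.24,-.205)):
    g=q[(q[:,1]>a)&(q[:,1]<b)]; print(len(g),g.mean(0).round(4) if len(g) else 0)
```

```text
pos [ 0.5039 -0.1793  0.0384] F [-0.28 -0.17 -1.07] t 28.3 w 0.0555 95.11409997940063
shift [-0.1  0.3  4.4] turn [ 0.   -0.01  0.02]
n 171 slope x,y [0.    0.012] top z at tcp 0.0605 tcp [ 0.5039 -0.1793  0.0385] xmax-tcp 0.11783605632228278 y mid-tcp 0.00011717210410350232 F [ 0.1 -0.7 -1.4]
((0.5842716693878174, -0.1789824366569519), (0.07503712922334671, 0.05145079642534256), 0.47303667664527893)
59 [ 0.5851 -0.147   0.0655]
7 [ 0.6031 -0.2231  0.0677]
```

Request:
apply_moves --pt "0 0 0.6 0 0 0" --pt "0 0 1.2 0 0 0" --pt "0 0 1.8 0 0 0" --pt "0 0 2.3 0 0 0" --pt "0 0 2.8 0 0 0" --pt "0 0 3.2 0 0 0" --pt "0 0 3.6 0 0 0" --pt "0 0 4 0 0 0" --pt "0 0 4.4 0 0 0" --pt "0 0 4.8 0 0 0"

```text
time_s: 29.65
tool_pos: [0.5039, -0.1793, 0.0338]
tcp_rot: [-0.054, -3.141, -0.0]
ft_force: [0.9, 0.6, -2.1]
grip_width: 0.0555
grasp_force: 95.1
```

Request:
apply_moves --pt "0 0 0.2 0 0 0" --pt "0 0 0.4 0 0 0" --pt "0 0 0.6 0 0 0" --pt "0 0 0.8 0 0 0" --pt "0 0 1 0 0 0" --pt "0 0 1.2 0 0 0" --pt "0 0 1.4 0 0 0" --pt "0 0 1.6 0 0 0" --pt "0 0 1.8 0 0 0" --pt "0 0 1.8 0 0 0"

```text
time_s: 30.9
tool_pos: [0.5039, -0.1793, 0.0321]
tcp_rot: [-0.054, -3.141, 0.0]
ft_force: [-0.3, -0.7, -0.0]
grip_width: 0.0553
grasp_force: 95.2
```

Request:
apply_moves --pt "0 0 0.1 0 0 0" --pt "0 0 0.2 0 0 0" --pt "0 0 0.3 0 0 0" --pt "0 0 0.4 0 0 0" --pt "0 0 0.5 0 0 0" --pt "0 0 0.6 0 0 0" --pt "0 0 0.7 0 0 0" --pt "0 0 0.8 0 0 0" --pt "0 0 0.8 0 0 0" --pt "0 0 0.8 0 0 0"

```text
time_s: 32.15
tool_pos: [0.5039, -0.1793, 0.0316]
tcp_rot: [-0.054, -3.141, -0.0]
ft_force: [-4.2, 0.6, 5.7]
grip_width: 0.0557
grasp_force: 95.7
```

Contact at about 6 N. I'll release.

Request:
apply_moves --pt "0 0 0 0 0 0" --pt "0 0 0 0 0 0" --pt "0 0 0 0 0 0" --pt "0 0 0 0 0 0" --pt "0 0 0 0 0 0" --pt "0 0 0 0 0 0" --pt "0 0 0 0 0 0" --pt "0 0 0 0 0 0" --pt "0 0 0 0 0 0" --pt "0 0 0 0 0 0" --claw 1

```text
time_s: 33.4
tool_pos: [0.5039, -0.1793, 0.0312]
tcp_rot: [-0.054, -3.141, -0.0]
ft_force: [0.9, -0.1, -0.4]
grip_width: 0.0854
grasp_force: 0.0
```

Request:
apply_moves --pt "0 0 -5 0 0 0" --pt "0 0 -15 0 0 0" --pt "0 0 -30 0 0 0" --pt "0 0 -50 0 0 0" --pt "0 0 -75 0 0 0" --pt "0 0 -100 0 0 0" --pt "20 0 -120 0 0 0" --pt "60 0 -120 0 0 0" --pt "100 0 -120 0 0 0" --pt "120 0 -120 0 0 0"

```text
time_s: 34.65
tool_pos: [0.3827, -0.1751, 0.1522]
tcp_rot: [0.055, 3.14, -0.001]
ft_force: [-0.8, -0.3, -0.3]
grip_width: 0.0857
grasp_force: 0.0
```

Run:
```python
from h import *
im,d,P=cloud("top"); hsv=cv2.cvtColor(im,cv2.COLOR_BGR2HSV)
k=(hsv[...,1]<60)&(hsv[...,2]<100)&(abs(P[...,1]+.18)<.045)&(abs(P[...,0]-.56)<.11)&(P[...,2]>.045)&(P[...,2]<.064)
q=P[k]; print(len(q),cv2.minAreaRect(q[:,:2].astype(np.float32)),np.median(q[:,2])); A=np.c_[q[:,:2],np.ones(len(q))]; print(np.linalg.lstsq(A,q[:,2],rcond=None)[0])
g=P[140:210,290:370].reshape(-1,3); g=g[(g[:,2]>.063)&(g[:,2]<.085)]; print("guards",g[:,1].min(),g[:,1].max(),len(g))
cv2.imwrite("pics/t6.png",cv2.resize(im[110:240,220:400],(800,578),interpolation=cv2.INTER_CUBIC)); print(ctrl.state()["tool_pos"],ctrl.state()["time_s"])
```

```text
1090 ((0.5530304908752441, -0.1770823895931244), (0.08812514692544937, 0.14717090129852295), 87.10781860351562) 0.05458195963153201
[-0.00215586 -0.00401706  0.0550084 ]
guards -0.22749868549797672 -0.13442834631006503 50
[ 0.38147014 -0.17490423  0.1519594 ] 34.7
```

View pics/t6.png

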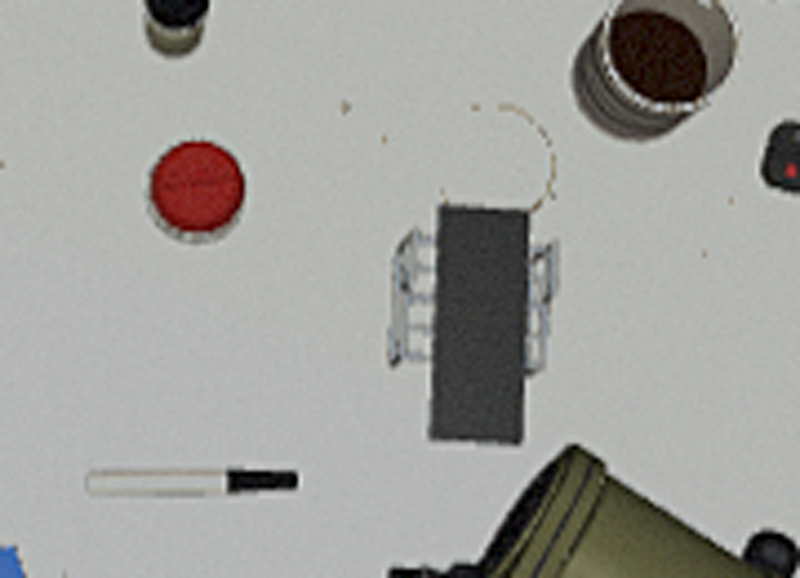

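The slate (430–528, 207–443 in the crop) lies flat, lengthwise and centred between the guards, about 10 mm short of the rack's centre. The bystanders are untouched and the gripper is clear, so I'll hand the job in.

Run:
```python
from h import *
print(ctrl.close_job())
```

```text
the job is handed in; nothing more can be done
None
```

The job is handed in: the slate lies flat and lengthwise on the rack, between the guards and about 10 mm short of centre. The last picture showed the bystanders near the rack undisturbed and the gripper clear. No verdict came back.

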